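Walnuts from the measuring cup into the lidded jar

TASK

Put the walnuts away: pour all six out of the steel measuring cup into the open white storage jar, stand the empty cup upright on the worktop again, then pick up the wooden lid that lies on the worktop and shut the jar with it. Leave the jar standing where it is and do not disturb the two mills, the honey jar and the salt shaker.

Things in the scene. Friction and masses are not known exactly. Their poses are not given: they have to be found in the camera images.
- jar: Round white stoneware storage jar, loose, 0.8 kg, 116 mm across, rim 95 mm high; inner diameter 102 mm, inner floor 7 mm up. Origin: centre of its underside, z up.
- lid: Round wooden lid of the jar. Bottom to top: cork plug 90 mm across and 12 mm high, flange 116 mm across (12 to 20 mm up), round knob 32 mm across (20 to 54 mm up; slightly narrower at its foot). About 0.13 kg. Origin: centre of the plug's underside, z up. Shut, the flange lies on the jar's rim, so the origin is 83 mm over the jar's underside. At the start it lies plug down on the worktop and the jar is open.
- cup: Steel measuring cup, about 0.14 kg, that holds the six walnuts at the start. Flared: 74 mm across at the foot, 96 mm at the rim, 55 mm high, wall 2 mm, floor 3 mm. Origin: centre of its underside, z up through the mouth. A straight round handle 14 mm thick points along the cup's own -x: its axis is level, 50 mm above the underside, and it runs from the wall to 159 mm from the cup's axis. Any round direction can be gripped; about 100 mm from the cup's axis is a good place.
- walnut1: One of six equal walnuts, round, 26 mm across, 12 g, rolls easily. Origin: its centre.
- walnut2: One of six equal walnuts, round, 26 mm across, 12 g, rolls easily. Origin: its centre.
- walnut3: One of six equal walnuts, round, 26 mm across, 12 g, rolls easily. Origin: its centre.
- walnut4: One of six equal walnuts, round, 26 mm across, 12 g, rolls easily. Origin: its centre.
- walnut5: One of six equal walnuts, round, 26 mm across, 12 g, rolls easily. Origin: its centre.
- walnut6: One of six equal walnuts, round, 26 mm across, 12 g, rolls easily. Origin: its centre.
- wood_mill: Bystander: turned wooden pepper mill, 58 mm across, 170 mm high. Origin under its centre. All four bystanders stand loose and upright and swap places between runs.
- honey_jar: Bystander: closed honey jar, 62 mm across, 99 mm high. Origin under its centre.
- salt_shaker: Bystander: clear salt shaker with a grey cap, 44 mm across, 90 mm high. Origin under its centre.
- pepper_mill: Bystander: clear mill with a grey top, 51 mm across, 150 mm high. Origin under its centre. (Fixed kitchen goods stand farther back, beyond about 0.72 m in x; wall cupboards hang 0.49 m above the worktop, their handles reaching forward to x = 0.58 m.)
Mind the look-alikes: they are no part of the job. Of the things that look like the lid, take the one that is farthest to the robot's left at the start.

How it is judged (in metres and radians):
On the way, in this order (a step that is already met when the one before it is completed fails the run):
1. the cup is held over the jar and being tipped (angle between cup's own z axis and vertical above 0.8 rad and height (world z) of cup above 0.07 m and horizontal distance between cup and jar below 0.2 m).
2. all six walnuts are in the jar (horizontal distance between each of walnut1, walnut2, walnut3, walnut4, walnut5, walnut6 and jar below 0.052 m and z of each of walnut1, walnut2, walnut3, walnut4, walnut5, walnut6 in the frame of jar below 0.085 m), for 0.2 s.
3. the lid is back on the jar (horizontal distance between lid and jar below 0.012 m and z of lid in the frame of jar below 0.088 m), for 0.1 s.
At the end, for the whole second after the job is handed in: Six walnuts in the jar (within 52 mm of its axis, under 85 mm over its underside); lid shut (within 12 mm sideways, origin 78 to 88 mm over the jar's underside, square within 0.08 rad); jar upright within 0.1 rad; cup upright on the worktop (0.1 rad, 8 mm in height); all at rest (all of step 2 and all of step 3 and linear speed of each of lid, cup, jar, walnut1, walnut2, walnut3, walnut4, walnut5, walnut6 below 0.03 m/s and z of lid in the frame of jar above 0.078 m and angle between the z axis of lid and the z axis of jar, either way round below 0.08 rad and angle between each of jar, cup's own z axis and vertical below 0.1 rad and height (world z) of cup between -0.008 and 0.008 m); the robot touches nothing.
It fails at once if the wood mill is moved by more than 30 mm or tipped (distance of wood_mill from where it was at the start of the episode above 0.03 m or angle between wood_mill's own z axis and vertical above 0.4 rad).
It fails at once if the honey jar is moved by more than 30 mm or tipped (distance of honey_jar from where it was at the start of the episode above 0.03 m or angle between honey_jar's own z axis and vertical above 0.4 rad).
It fails at once if the salt shaker is moved by more than 30 mm or tipped (distance of salt_shaker from where it was at the start of the episode above 0.03 m or angle between salt_shaker's own z axis and vertical above 0.4 rad).
It fails at once if the pepper mill is moved by more than 30 mm or tipped (distance of pepper_mill from where it was at the start of the episode above 0.03 m or angle between pepper_mill's own z axis and vertical above 0.4 rad).
It fails at once if the jar is shifted by more than 50 mm or tipped (distance of jar from where it was at the start of the episode above 0.05 m or angle between jar's own z axis and vertical above 0.4 rad).
It also fails if it takes over 72 s, if anything falls off the work surface, if the arm or the gripper's body presses on something with over 40 N, if the wrist force passes 120 N, or if a joint passes its speed limit or range.

ROBOT

A 6-joint arm with a two-finger parallel gripper is mounted at the origin on a cart in front of the work surface, level with it; the furniture and walls round the work are solid. World frame = base frame: x ahead of the robot, y to its left, z up, the work surface at z = 0. Lengths are in mm, angles in rad, forces in N, time in s.
With the tool pointing down it reaches from about 350 to 850 mm from the base axis. Payload 8.1 kg.
Tool frame: the origin (TCP) lies at the very end of the fingers, on their centre line; the grasp point (between the pads) lies 19 mm behind it; x points along the fingers, y is the direction in which the jaws open and shut, and the axes are right-handed (so a half turn about x gives the same grasp; the last joint's range is limited). The gripper opens to 93 mm and grips with 3 to 60 N. Pads are 15 mm wide; open, the fingers measure 128 mm over their backs; the gripper's body (75 mm by 188 mm) begins 65 mm behind the grasp point.
Start: joints at [1.2, 0.13, 1.488, -0, 1.523, -0.085], TCP at [169.133, 575.673, 218.635] pointing down, gripper open.
Joint ranges: [-2.96, 2.96], [-0.89, 2.26], [0.02, 2.5], [-1.34, 4.48], [0, 2.73], [-2.66, 2.66]. Speed limits (rad/s): [2.39, 2.39, 2.79, 3.14, 3.14, 3.14].

INTERFACE

Orientations are given as a 3x3 rotation matrix whose columns are the frame's x, y, z axes.
In Python, from plant import manip gives the robot as it stands.
- The arm moves only by the tool send_rows, never from a script. Its argument "series" is one flat list of numbers, 7 for each row, row after row: the gripper command: -1 is fully open, 1 is shut, values between are in proportion, then the shift along the world's x, y, z in mm, then the turn, a rotation vector about the world's x, y, z in degrees. In form: [gripper, tx, ty, tz, rx, ry, rz, gripper, tx, ty, tz, rx, ry, rz, ...]. A call has exactly 10 rows; each row is the pose to reach, as a shift and turn from the pose commanded when the call began; what a row does not reach only later rows make up. A row lasts 1/10 s, in which the tool goes at most 50 mm and 8.59 degrees, less where a joint would pass 70% of its speed; a pose out of reach is approached as far as the arm can. A call with a gripper value outside its range is refused whole. The fingers move at their own pace and stop on an object; "newtons" is the grip in N (left out, the last holds). Time passes only in rows, so rows that repeat a pose let the fingers close, or fill a call up. It gives the time, the measured TCP pose, the force and the opening at its end, in the units of the state.
- manip.state(): the state, without advancing time (a new reading comes with each control period).
- manip.read_camera(name): name is "scene" or "top"; returns the picture (420x560x3 uint8, blue, green, red); there is no depth.
- manip.get_calibration(name): a dict with "intrinsics" (3x3 intrinsics, pixels), "R" (3x3) and "t" (3): a world point X has camera coordinates R X + t. Camera axes: x right, y down, z forward; pixel columns grow to the right and rows downward; lengths in mm; the calibration is good to about 2 mm. A picture is of the moment at which its call begins. get_calibration takes no time and is no camera call.
- manip.sign_off(): hands the job in, once; it reports no verdict.
The state is a dict: "clock": time; "qpos": joint angles; "dq": joint speeds; "tau": joint torques, N m; "ee_pos": TCP position; "ee_rot": TCP orientation; "force": force on the tool from outside, world axes, zero at the start; "moment": the same for the moment, N m; "width": finger opening in mm.
Only numpy, scipy, OpenCV 4.12 (cv2) and the standard library are available. Lean on these libraries where they do the work, as an engineer would, in place of code of your own. Each camera call takes 0.05 s, during which the arm holds its last target. There are 200 camera calls.

## Working session

There is one attempt and no reset: what is moved stays moved. The work goes in short steps, Python scripts to look and compute and a tool call to move; the robot and the scene stay as the last step left them, time stands still between calls to the robot, and variables do not carry over. Pictures are saved under pics/ and viewed, about 8 in all and at most 12, crops included, and the job is handed in when it is done.

Besides the shell and the picture viewer there is one more tool, called after "Emit:" by a JSON object that holds its "method" and its "body". send_rows: Moves the arm, as the interface text tells. Its arguments: {"type":"object","properties":{"series":{"type":"array","items":{"type":"number"}},"newtons":{"type":"number"}},"required":["series"]}

```bash
mkdir -p pics
python3 - <<'E'
from plant import manip
import cv2,numpy as np
for n in("scene","top"):
    cv2.imwrite(f"pics/{n}0.png",manip.read_camera(n))
    c=manip.get_calibration(n);print(n,{k:np.round(v,3).tolist() for k,v in c.items()})
s=manip.state();print({k:np.round(v,3).tolist() for k,v in s.items()})
E
```

```text
scene {'intrinsics': [[538.838, 0.0, 288.254], [0.0, 538.838, 204.818], [0.0, 0.0, 1.0]], 'R': [[-0.488, -0.873, 0.024], [-0.443, 0.224, -0.868], [0.752, -0.434, -0.496]], 't': [305.353, 284.25, 1674.791]}
top {'intrinsics': [[414.172, 0.0, 275.651], [0.0, 414.172, 216.013], [0.0, 0.0, 1.0]], 'R': [[0.02, -1.0, 0.01], [-0.988, -0.021, -0.153], [0.153, -0.006, -0.988]], 't': [9.655, 551.339, 1210.283]}
{'clock': 0.1, 'qpos': [1.2, 0.131, 1.489, -0.0, 1.523, -0.085], 'dq': [0.001, -0.001, -0.001, -0.001, -0.001, -0.001], 'tau': [0.001, -56.134, -49.31, 0.077, 0.029, -0.0], 'ee_pos': [168.946, 575.178, 217.692], 'ee_rot': [[-0.001, 0.282, 0.959], [-0.002, 0.959, -0.282], [-1.0, -0.002, -0.0]], 'force': [0.257, -0.043, 0.817], 'moment': [-0.03, 0.02, 0.012], 'width': 92.957}
```

View pics/scene0.png

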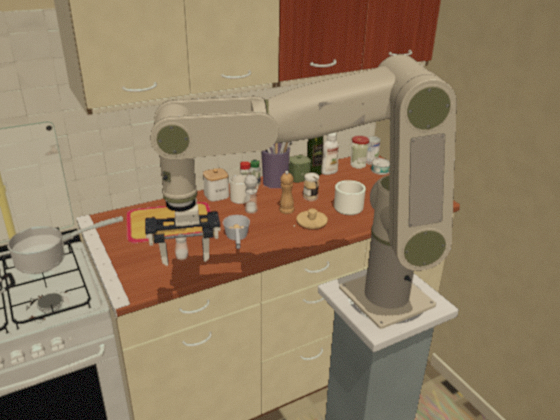

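View pics/top0.png

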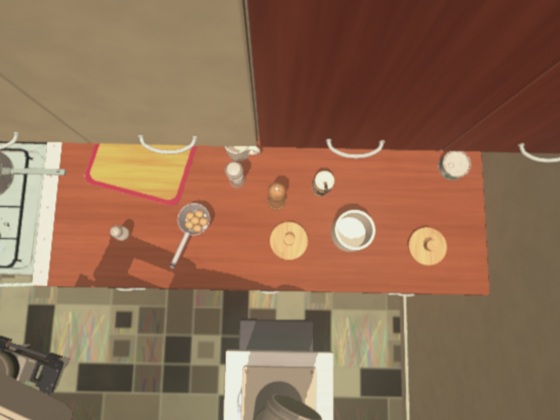

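The left lid in the top view is at (289,240), the jar at (353,231), and the cup at (193,219) with its handle end near (173,266). The bystanders are the salt shaker (120,232), clear mill (235,173), wood mill (277,193) and honey jar (323,182). A look-alike lid sits at (427,246) and is not part of the job.

```bash
cat > h.py <<'E'
from plant import manip
import cv2,numpy as np
def ray(n,uv,z):
    c=manip.get_calibration(n);K,R,t=[np.array(c[k],float) for k in("intrinsics","R","t")]
    C=-R.T@t;d=R.T@np.linalg.solve(K,[uv[0],uv[1],1.]);return C+d*(z-C[2])/d[2]
def proj(n,X):
    c=manip.get_calibration(n);K,R,t=[np.array(c[k],float) for k in("intrinsics","R","t")]
    p=K@(R@np.array(X,float)+t);return p[:2]/p[2]
def blobs(mask,x0,y0,x1,y1,amin=30):
    m=np.zeros_like(mask);m[y0:y1,x0:x1]=mask[y0:y1,x0:x1]
    cs,_=cv2.findContours(m,cv2.RETR_EXTERNAL,cv2.CHAIN_APPROX_NONE)
    return sorted([c for c in cs if cv2.contourArea(c)>amin],key=cv2.contourArea,reverse=True)
def circ(n,c,z):
    # rays of contour onto plane z, hull, min enclosing circle + fitted ellipse
    P=np.array([ray(n,p[0],z)[:2] for p in c],np.float32)
    P=cv2.convexHull(P)
    return cv2.minEnclosingCircle(P),cv2.fitEllipse(P)
E
python3 - <<'E'
from h import *
im=cv2.imread("pics/top0.png")
crop=im[150:300,80:480]
cv2.imwrite("pics/topcrop.png",cv2.resize(crop,None,fx=2,fy=2,interpolation=cv2.INTER_CUBIC))
hsv=cv2.cvtColor(im,cv2.COLOR_BGR2HSV)
for nm,p in dict(table=(330,270),lid=(275,240),knob=(289,240),jarrim=(353,213),cuprim=(208,215),handle=(182,247),nut=(195,220)).items(): print(nm,hsv[p[1],p[0]])
E
```

```text
table [  9 152 186]
lid [ 18 113 236]
knob [ 19 113 236]
jarrim [ 18  57 197]
cuprim [ 12  52 168]
handle [ 13  45 206]
nut [ 20 109 236]
```

View pics/topcrop.png

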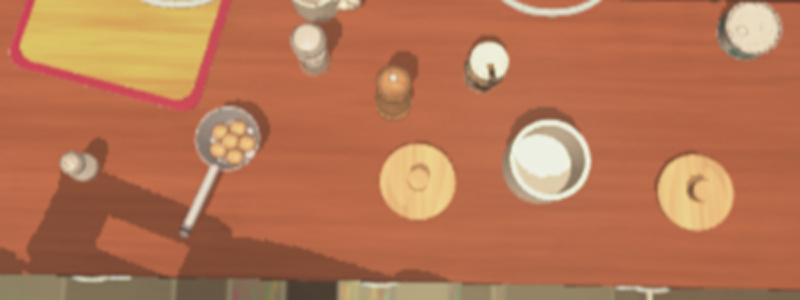

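The 2x crop shows the lid flange circle centred near (417,181), the jar rim near (549,160), the cup mouth near (228,137), and the handle running to (186,233). Next I measure these with masks.

Run:
```python
from h import *
im=cv2.imread("pics/top0.png");hsv=cv2.cvtColor(im,cv2.COLOR_BGR2HSV)
H,S,V=cv2.split(hsv)
r=lambda a:np.round(np.array(a,dtype=float),1).tolist()
lid=((H>=14)&(H<30)&(V>150)&(S<150)).astype(np.uint8)*255
c=blobs(lid,262,215,316,266)[0];(m,e)=circ("top",c,20);print("lid",r(m[0]),r(m[1]),r(e[0]),r(e[1]))
low=((S<95)).astype(np.uint8)*255
# jar: rim outer; body below shows toward the near side -> fit on far-half + bright rim
c=blobs(low,325,203,385,256)[0]
m,e=circ("top",c,95);print("jar",r(m[0]),r(m[1]),r(e[0]),r(e[1]))
rim=((S<80)&(V>215)).astype(np.uint8)*255
for c in blobs(rim,325,203,385,256): m,e=circ("top",c,95);print("jar bright",len(c),r(m[0]),r(m[1]),r(e[0]),r(e[1]))
c=blobs(((S<95)|((H>14)&(S<135))).astype(np.uint8)*255,165,200,215,272)
for q in c[:2]: print("cup blob",cv2.boundingRect(q),cv2.contourArea(q))
# cup part: rows < 236
M=(((S<95)|((H>14)&(S<135))).astype(np.uint8)*255); M2=M.copy(); M2=cv2.morphologyEx(M2,cv2.MORPH_OPEN,cv2.getStructuringElement(2,(11,11)))
c=blobs(M2,165,195,218,245)[0];m,e=circ("top",c,55);print("cup",r(m[0]),r(m[1]),r(e[0]),r(e[1]))
hd=M.copy();q=blobs(hd,165,238,200,272)[0]
vx,vy,x0,y0=cv2.fitLine(q,cv2.DIST_L2,0,.01,.01).ravel()
a=ray("top",(x0,y0),50);b=ray("top",(x0+8*vx,y0+8*vy),50);d=b-a;print("handle pt",r(a),"dir",d[:2]/np.hypot(*d[:2]))
pts=np.array([ray("top",p[0],50)[:2] for p in q]);print("end",r(pts[pts[:,0].argmin()]))
for n,uv,z in [("salt",(119,231),85),("pmill",(235,169),150),("wmill",(277,190),168),("honey",(324,181),99)]: print(n,r(ray("top",uv,z)))
```

```text
lid [480.7, -20.5] 58.4 [480.7, -19.6] [113.6, 115.5]
jar [505.6, -202.2] 65.4 [506.3, -203.0] [118.4, 130.6]
jar bright 110 [508.4, -207.9] 57.8 [508.5, -207.5] [113.7, 114.5]
cup blob (170, 203, 40, 66) 948.0Traceback (most recent call last):
  File "<stdin>", line 17, in <module>
IndexError: list index out of range
```

Run:
```python
from h import *
im=cv2.imread("pics/top0.png");hsv=cv2.cvtColor(im,cv2.COLOR_BGR2HSV)
H,S,V=cv2.split(hsv)
r=lambda a:np.round(np.array(a,dtype=float),1).tolist()
M=(((S<95)|((H>14)&(S<135))).astype(np.uint8)*255)
q=blobs(M,165,195,218,272)[0]
F=np.zeros_like(M);cv2.drawContours(F,[q],-1,255,-1)
O=cv2.morphologyEx(F,cv2.MORPH_OPEN,cv2.getStructuringElement(2,(11,11)))
c=blobs(O,165,195,218,272)[0];m,e=circ("top",c,55);print("cup",r(m[0]),r(m[1]),r(e[0]),r(e[1]))
h=blobs(F,165,243,200,272)[0]
vx,vy,x0,y0=cv2.fitLine(h,cv2.DIST_L2,0,.01,.01).ravel()
a=ray("top",(x0,y0),50);b=ray("top",(x0+8*vx,y0+8*vy),50);d=b-a;print("handle pt",r(a),"dir",d[:2]/np.hypot(*d[:2]))
pts=np.array([ray("top",p[0],50)[:2] for p in h]);print("end",r(pts[pts[:,0].argmin()]))
for n,uv,z in [("salt",(119,231),85),("pmill",(235,169),150),("wmill",(277,190),168),("honey",(324,181),99)]: print(n,r(ray("top",uv,z)))
```

```text
cup [535.0, 267.4] 49.4 [535.6, 266.6] [94.9, 96.7]
handle pt [427.5, 310.3, 50.0] dir [ 0.91950085 -0.39308801]
end [388.5, 325.8]
salt [490.8, 473.7, 85.0]
pmill [665.5, 138.5, 150.0]
wmill [603.8, 19.6, 168.0]
honey [649.0, -118.1, 99.0]
```

Emit:
{"method": "send_rows", "body": {"series": [-1,15,-15,0,0,0,0,-1,45,-45,0,0,0,0,-1,80,-80,0,0,0,-1,-1,115,-114,0,0,0,-2,-1,150,-148,0,0,0,-3,-1,185,-183,0,0,0,-4,-1,217,-215,0,0,0,-5,-1,243,-241,0,2,-1,-5.6,-1,262,-260,0,5,-2,-5.6,-1,273.5,-271.5,0,7.4,-3,-5.6], "newtons": 60}}

```text
clock: 1.1
ee_pos: [443.9, 302.3, 218.2]
ee_rot: [[0.059, 0.372, 0.926], [0.127, 0.918, -0.377], [-0.99, 0.14, 0.007]]
force: [-0.2, -0.5, 0.1]
width: 93.1
```

Run:
```python
from h import *
s=manip.state();print({k:np.round(s[k],4).tolist() for k in("clock","qpos","ee_pos","ee_rot","force","width")})
```

```text
{'clock': 1.1, 'qpos': [0.4389, -0.1628, 1.7857, 0.0909, 1.4109, -0.756], 'ee_pos': [443.8846, 302.3219, 218.2219], 'ee_rot': [[0.0594, 0.3719, 0.9264], [0.1269, 0.9177, -0.3766], [-0.9901, 0.14, 0.0073]], 'force': [-0.1674, -0.5108, 0.1152], 'width': 93.1188}
```

Emit:
{"method": "send_rows", "body": {"series": [-1,0,0,-12,-3.6,1.7,0,-1,0,0,-40,-7.25,3.36,0,-1,0,0,-75,-7.25,3.36,0,-1,0,0,-110,-7.25,3.36,0,-1,0,0,-142,-7.25,3.36,0,-1,0,0,-168,-7.25,3.36,0,-1,0,0,-182,-7.25,3.36,0,-1,0,0,-187.5,-7.25,3.36,0,-1,0,0,-187.5,-7.25,3.36,0,-1,0,0,-187.5,-7.25,3.36,0]}}

```text
clock: 2.1
ee_pos: [443.6, 304.7, 32.6]
ee_rot: [[0.002, 0.374, 0.927], [0.001, 0.927, -0.374], [-1.0, 0.002, 0.001]]
force: [-0.4, 0.9, 0.7]
width: 93.0
```

Run:
```python
from h import *
s=manip.state();print({k:np.round(s[k],4).tolist() for k in("clock","qpos","ee_pos","ee_rot","force","width")})
im=np.hstack([cv2.resize(manip.read_camera(n)[y:y+100,x:x+130],None,fx=3,fy=3,interpolation=cv2.INTER_CUBIC) for n,x,y in(("top",130,185),("scene",160,190))])
cv2.imwrite("pics/g1.png",im)
```

```text
{'clock': 2.1, 'qpos': [0.5067, 0.1362, 1.8376, -0.0001, 1.1657, -0.6804], 'ee_pos': [443.6317, 304.7439, 32.6075], 'ee_rot': [[0.0018, 0.3743, 0.9273], [0.0009, 0.9273, -0.3743], [-1.0, 0.0015, 0.0013]], 'force': [-0.4322, 0.8642, 0.6755], 'width': 93.041}
```

View pics/g1.png

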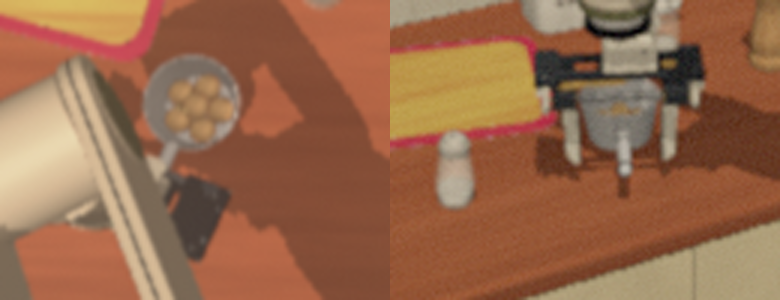

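The gripper straddles the handle: the fingers stand on both sides of it in the scene crop, with the cup untouched. I close and lift a little.

Emit:
{"method": "send_rows", "body": {"series": [1,0,0,0,0,0,0,1,0,0,0,0,0,0,1,0,0,0,0,0,0,1,0,0,0,0,0,0,1,0,0,0,0,0,0,1,0,0,0,0,0,0,1,0,0,4,0,0,0,1,0,0,14,0,0,0,1,0,0,28,0,0,0,1,0,0,40,0,0,0], "newtons": 60}}

```text
clock: 3.2
ee_pos: [443.2, 304.5, 73.1]
ee_rot: [[0.001, 0.374, 0.927], [0.001, 0.927, -0.374], [-1.0, 0.001, 0.001]]
force: [-0.3, 1.0, 0.7]
width: 17.5
```

Emit:
{"method": "send_rows", "body": {"series": [1,0,0,15,0,0,0,1,0,0,35,0,0,0,1,0,0,60,0,0,0,1,0,0,85,0,0,0,1,0,0,110,0,0,0,1,0,0,130,0,0,0,1,0,0,145,0,0,0,1,0,0,155,0,0,0,1,0,0,160,0,0,0,1,0,0,160,0,0,0]}}

```text
clock: 4.2
ee_pos: [442.8, 304.2, 231.5]
ee_rot: [[0.0, 0.374, 0.927], [0.0, 0.927, -0.374], [-1.0, 0.0, 0.0]]
force: [-0.1, -0.3, -0.2]
width: 0.3
```

Run:
```python
from h import *
s=manip.state();print({k:np.round(s[k],4).tolist() for k in("clock","qpos","ee_pos","ee_rot","force","moment","width")})
im=np.hstack([cv2.resize(manip.read_camera(n)[y:y+100,x:x+130],None,fx=3,fy=3,interpolation=cv2.INTER_CUBIC) for n,x,y in(("top",130,165),("scene",160,150))])
cv2.imwrite("pics/g2.png",im)
```

```text
{'clock': 4.2, 'qpos': [0.5067, -0.0453, 1.6456, -0.0001, 1.541, -0.6804], 'ee_pos': [442.7572, 304.2194, 231.4539], 'ee_rot': [[0.0003, 0.3744, 0.9273], [0.0, 0.9273, -0.3744], [-1.0, 0.0002, 0.0003]], 'force': [-0.1028, -0.2615, -0.2313], 'moment': [-0.0709, 0.0024, -0.0027], 'width': 0.3044}
```

View pics/g2.png

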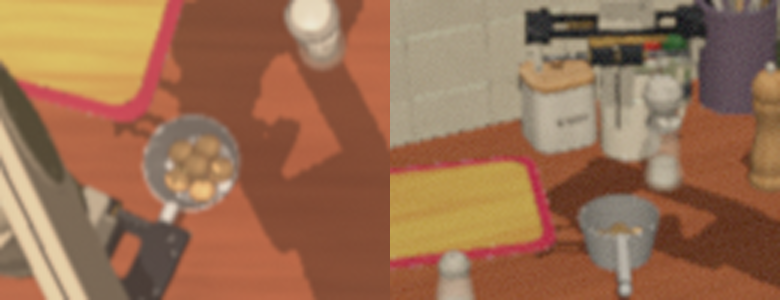

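The fingers hadn't finished closing before the lift. The cup still stands upright where it was, near top pixel (193,219). I go back down and allow a full second to close.

Emit:
{"method": "send_rows", "body": {"series": [-0.2,0,0,0,0,0,0,-0.2,0,0,-10,0,0,0,-0.2,0,0,-35,0,0,0,-0.2,0,0,-70,0,0,0,-0.2,0,0,-105,0,0,0,-0.2,0,0,-138,0,0,0,-0.2,0,0,-165,0,0,0,-0.2,0,0,-186,0,0,0,-0.2,0,0,-198,0,0,0,-0.2,0,0,-200,0,0,0]}}

```text
clock: 5.3
ee_pos: [441.0, 303.2, 28.7]
ee_rot: [[-0.004, 0.374, 0.927], [-0.002, 0.927, -0.374], [-1.0, -0.003, -0.002]]
force: [0.7, -0.2, 0.0]
width: 56.1
```

Emit:
{"method": "send_rows", "body": {"series": [1,0,0,0,0,0,0,1,0,0,0,0,0,0,1,0,0,0,0,0,0,1,0,0,0,0,0,0,1,0,0,0,0,0,0,1,0,0,0,0,0,0,1,0,0,0,0,0,0,1,0,0,0,0,0,0,1,0,0,0,0,0,0,1,0,0,0,0,0,0], "newtons": 60}}

```text
clock: 6.3
ee_pos: [442.6, 304.2, 31.2]
ee_rot: [[-0.0, 0.374, 0.927], [-0.0, 0.927, -0.374], [-1.0, -0.0, -0.0]]
force: [-1.4, 0.3, 1.5]
width: 12.4
```

Emit:
{"method": "send_rows", "body": {"series": [1,0,0,2,0,0,0,1,0,0,6,0,0,0,1,0,0,14,0,0,0,1,0,0,28,0,0,0,1,0,0,48,0,0,0,1,0,0,72,0,0,0,1,0,0,98,0,0,0,1,0,0,124,0,0,0,1,0,0,148,0,0,0,1,0,0,165,0,0,0]}}

```text
clock: 7.3
ee_pos: [443.3, 304.6, 199.6]
ee_rot: [[0.003, 0.374, 0.927], [0.002, 0.927, -0.374], [-1.0, 0.002, 0.002]]
force: [0.3, 0.4, -2.6]
width: 13.1
```

Run:
```python
from h import *
s=manip.state();print({k:np.round(s[k],4).tolist() for k in("clock","qpos","ee_pos","force","moment","width")})
im=np.hstack([cv2.resize(manip.read_camera(n)[y:y+100,x:x+130],None,fx=3,fy=3,interpolation=cv2.INTER_CUBIC) for n,x,y in(("top",130,165),("scene",160,150))])
cv2.imwrite("pics/g3.png",im)
# fit planar kinematics
from scipy.optimize import least_squares
D=[([.131,1.489,1.523],168.946,575.178,217.692),([.1362,1.8376,1.1657],443.6317,304.7439,32.6075),([-.0453,1.6456,1.541],442.757,304.219,231.454)]
s=[*s['qpos']],s['ee_pos'];D.append((np.array(s[0])[[1,2,4]],*s[1]))
def fk(p,q1,q2,q3,q4,q5,q6):
    a1,d1,L2,L3,a3,L6=p
    f=q2+q3;u=np.array([np.sin(f),0,np.cos(f)]);n=np.array([np.cos(f),0,-np.sin(f)]);y=np.array([0,1,0])
    w=np.array([a1+L2*np.sin(q2),0,d1+L2*np.cos(q2)])+L3*u+a3*n
    t=np.cos(q5)*u+np.sin(q5)*(np.cos(q4)*n+np.sin(q4)*y)
    X=w+L6*t;c,s=np.cos(q1),np.sin(q1);return np.array([c*X[0]-s*X[1],s*X[0]+c*X[1],X[2]])
Q=[([1.2,.131,1.489,0,1.523,-.085],[168.946,575.178,217.692]),([.4389,-.1628,1.7857,.0909,1.4109,-.756],[443.8846,302.3219,218.2219]),([.5067,.1362,1.8376,-.0001,1.1657,-.6804],[443.6317,304.7439,32.6075]),([.5067,-.0453,1.6456,-.0001,1.541,-.6804],[442.7572,304.2194,231.4539]),s]
o=least_squares(lambda p:np.concatenate([fk(p,*q)-np.array(x) for q,x in Q])/1+0,[0,350,350,350,0,250]);print(np.round(o.x,1),o.cost)
```

```text
{'clock': 7.3, 'qpos': [0.5067, -0.0317, 1.6903, -0.0001, 1.4797, -0.6804], 'ee_pos': [443.2898, 304.5686, 199.6447], 'force': [0.2678, 0.3839, -2.5695], 'moment': [0.0278, 0.1233, 0.0117], 'width': 13.0674}
[ -8.8 609.2 500.6 556.6  93.3 768.4] 5645.819070985481
```

View pics/g3.png

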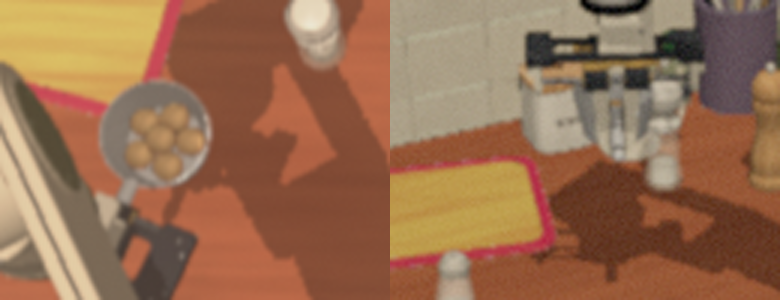

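The cup hangs level in the gripper with all six walnuts in it. The kinematic model needs a lateral offset, so I refit it to check that the pour pose is reachable.

```bash
cat > kin.py <<'E'
from h import *
from scipy.optimize import least_squares
from scipy.spatial.transform import Rotation as Ro
def fk(p,q):
    a1,d1,L2,L3,a3,L6,dy=p;q1,q2,q3,q4,q5,q6=q
    f=q2+q3;u=np.array([np.sin(f),0,np.cos(f)]);n=np.array([np.cos(f),0,-np.sin(f)]);y=np.array([0,1.,0])
    w=np.array([a1+L2*np.sin(q2),dy,d1+L2*np.cos(q2)])+L3*u-a3*n
    m=np.cos(q4)*n+np.sin(q4)*y
    t=np.cos(q5)*u+np.sin(q5)*m
    b=np.cross(t,np.cos(q5)*m-np.sin(q5)*u)*-1 # lateral axis
    c,s=np.cos(q1),np.sin(q1);Z=np.array([[c,-s,0],[s,c,0],[0,0,1]])
    yv=Ro.from_rotvec(t*q6).apply(-b*-1)
    return Z@(w+L6*t),Z@t,Z@yv,Z@w
Q=[([1.2,.131,1.489,0,1.523,-.085],[168.946,575.178,217.692]),([.4389,-.1628,1.7857,.0909,1.4109,-.756],[443.8846,302.3219,218.2219]),([.5067,.1362,1.8376,-.0001,1.1657,-.6804],[443.6317,304.7439,32.6075]),([.5067,-.0453,1.6456,-.0001,1.541,-.6804],[442.7572,304.2194,231.4539]),([.5067,-.0317,1.6903,-.0001,1.4797,-.6804],[443.29,304.569,199.645])]
o=least_squares(lambda p:np.concatenate([fk(p,q)[0]-np.array(x) for q,x in Q]),[0,350,350,350,0,250,50]);P=o.x
LO=np.array([-2.96,-.89,.02,-1.34,0,-2.66]);HI=np.array([2.96,2.26,2.5,4.48,2.73,2.66])
def ik(X,t,y,q0):
    f=lambda q:np.concatenate([(fk(P,q)[0]-X)/100,fk(P,q)[1]-t,fk(P,q)[2]-y])
    r=least_squares(f,np.clip(q0,LO+.01,HI-.01),bounds=(LO,HI));return r.x,r.cost
E
python3 - <<'E'
from kin import *
print(np.round(P,1),o.cost)
for q,x in Q[:3]:print(np.round(fk(P,q)[1],3),np.round(fk(P,q)[2],3))
a=np.array([-.927,.375,0]);a/=np.linalg.norm(a)
t0=np.array([0,0,-1.]);y0=np.array([.375,.927,0]);y0/=np.linalg.norm(y0)
J=np.array([508.5,-207.6]);q=[-.38,-.03,1.69,0,1.48,-1.57]
if fk(P,Q[2][0])[2]@y0<0:y0=-y0
for th in range(0,111,10):
    R=Ro.from_rotvec(-np.radians(th)*a);t=R.apply(t0);y=R.apply(y0)
    mo=-R.apply(t0); lat=np.array([-.375,-.927])  # mouth side
    C=np.r_[J-18*lat,185.];G=C+100*a
    q,c=ik(G+19*t,t,y,q);F=fk(P,q)
    print(th,np.round(G+19*t),np.round(q,2),round(c,5),"wrist",np.round(F[3]))
E
```

```text
[ 1.000e-01  3.185e+02  3.690e+02  5.533e+02 -6.160e+01  3.778e+02
  5.110e+01] 0.030769914000121523
[-0.001 -0.001 -1.   ] [ 0.959 -0.282 -0.   ]
[ 0.059  0.127 -0.99 ] [ 0.926 -0.377  0.007]
[ 0.002  0.001 -1.   ] [ 0.927 -0.374  0.001]
0 [ 423. -153.  166.] [-0.28 -0.32  2.03 -0.2   1.37 -2.66] 0.0974 wrist [421. -69. 534.]
10 [ 424. -150.  166.] [-0.37 -0.37  2.05 -0.08  1.35 -2.66] 0.16026 wrist [400. -99. 540.]
20 [ 425. -147.  167.] [-0.46 -0.41  2.08  0.05  1.34 -2.66] 0.23727 wrist [ 378. -130.  542.]
30 [ 426. -145.  169.] [-0.56 -0.44  2.1   0.18  1.35 -2.66] 0.32505 wrist [ 357. -163.  539.]
40 [ 427. -142.  170.] [-0.67 -0.44  2.12  0.32  1.38 -2.66] 0.41869 wrist [ 334. -200.  532.]
50 [ 428. -140.  173.] [-0.79 -0.42  2.13  0.47  1.42 -2.66] 0.51215 wrist [ 311. -241.  517.]
60 [ 429. -138.  176.] [-0.91 -0.35  2.13  0.61  1.49 -2.66] 0.59937 wrist [ 287. -286.  492.]
70 [ 429. -137.  179.] [-1.02 -0.25  2.12  0.74  1.57 -2.66] 0.67587 wrist [ 264. -331.  456.]
80 [ 430. -136.  182.] [-1.11 -0.1   2.09  0.85  1.67 -2.66] 0.73963 wrist [ 244. -375.  407.]
90 [ 430. -136.  185.] [-1.17  0.08  2.04  0.95  1.77 -2.66] 0.79032 wrist [ 230. -413.  346.]
100 [ 430. -136.  188.] [-1.21  0.29  1.98  1.04  1.88 -2.66] 0.82821 wrist [ 223. -441.  272.]
110 [ 429. -137.  191.] [-1.21  0.51  1.9   1.12  2.   -2.66] 0.85338 wrist [ 225. -454.  189.]
```

```bash
cat > plan.py <<'E'
from kin import *
def run(yawdeg,zh,off,ths,grip=100,q=[-.38,-.03,1.69,0,1.48,-1.57]):
    a=Ro.from_euler('z',yawdeg,degrees=True).apply(np.array([-.9273,.3744,0]));t0=np.array([0,0,-1.])
    J=np.array([508.5,-207.6])
    lat=np.array([a[1],-a[0]])*-1
    for th in ths:
        R=Ro.from_rotvec(-np.radians(th)*a);t=R.apply(t0)
        G=np.r_[J-off*lat,zh]+grip*a
        q,c=ik(G+19*t,t,-a,q);F=fk(P,q)
        print(th,np.round(G+19*t,1),np.round(q,2),round(c,5),"wrist",np.round(F[3]))
E
python3 - <<'E'
from plan import *
for yaw in(0,-30,30): print(yaw);run(yaw,185,18,range(0,111,22))
E
```

```text
0
0 [ 422.5 -153.5  166. ] [-0.46 -0.26  1.96 -0.    1.44 -1.65] 0.0 wrist [ 423. -153.  544.]
22 [ 425.2 -146.9  167.4] [-0.75 -0.19  1.95  0.36  1.53 -1.98] 0.0 wrist [ 372. -278.  518.]
44 [ 427.5 -141.2  171.3] [-0.96  0.01  1.91  0.62  1.69 -2.23] 0.0 wrist [ 329. -385.  443.]
66 [ 429.  -137.4  177.3] [-1.08  0.29  1.83  0.82  1.86 -2.39] 0.0 wrist [ 300. -457.  331.]
88 [ 429.6 -135.9  184.3] [-1.13  0.59  1.74  0.98  2.05 -2.5 ] 0.0 wrist [ 288. -486.  198.]
110 [ 429.2 -136.9  191.5] [-1.1   0.88  1.65  1.16  2.25 -2.55] 0.0 wrist [ 296. -466.   62.]
-30
0 [ 461.1 -117.7  166. ] [-0.36 -0.18  1.89  0.    1.43 -1.02] 0.0 wrist [ 461. -118.  544.]
22 [ 466.7 -113.3  167.4] [-0.64 -0.37  2.09  0.38  1.33 -1.38] 0.0 wrist [ 355. -201.  518.]
44 [ 471.5 -109.6  171.3] [-0.93 -0.38  2.24  0.79  1.38 -1.79] 0.0 wrist [ 265. -271.  443.]
66 [ 474.8 -107.   177.3] [-1.14 -0.15  2.3   1.1   1.53 -2.18] 0.0 wrist [ 203. -320.  331.]
88 [ 476.1 -106.   184.3] [-1.22  0.26  2.24  1.3   1.73 -2.52] 0.0 wrist [ 179. -339.  198.]
110 [ 475.2 -106.7  191.5] [-1.17  0.65  2.09  1.44  1.96 -2.66] 0.00346 wrist [ 194. -331.   77.]
30
0 [ 407.  -203.7  166. ] [-0.58 -0.24  1.94 -0.    1.44 -2.29] 0.0 wrist [ 407. -204.  544.]
22 [ 406.  -196.7  167.4] [-0.76  0.03  1.74  0.24  1.68 -2.49] 0.0 wrist [ 426. -337.  518.]
44 [ 405.1 -190.6  171.3] [-0.88  0.33  1.55  0.4   1.93 -2.58] 0.0 wrist [ 442. -451.  443.]
66 [ 404.5 -186.5  177.3] [-0.94  0.63  1.37  0.55  2.17 -2.59] 0.0 wrist [ 453. -528.  331.]
88 [ 404.3 -184.9  184.3] [-0.96  0.9   1.25  0.73  2.39 -2.55] 0.0 wrist [ 457. -559.  198.]
110 [ 404.5 -186.   191.5] [-0.94  1.12  1.18  0.97  2.58 -2.43] 0.0 wrist [ 454. -538.   62.]
```

Emit:
{"method": "send_rows", "body": {"series": [1,-2,-5,0,0,0,0,1,-6,-15,0,0,0,0,1,-12,-30,0,0,0,0,1,-20,-50,0,0,0,0,1,-28,-72,0,0,0,0,1,-36,-96,0,0,0,0,1,-44,-121,0,0,0,0,1,-50,-147,0,0,0,0,1,-54,-174,0,0,0,0,1,-56,-201,0,0,0,0]}}

```text
clock: 8.4
ee_pos: [384.8, 101.6, 194.5]
ee_rot: [[-0.003, 0.374, 0.927], [-0.001, 0.927, -0.374], [-1.0, -0.002, -0.002]]
force: [0.8, 0.4, -2.5]
width: 12.4
```

Emit:
{"method": "send_rows", "body": {"series": [1,0,-27,0,0,0,0,1,0,-53,0,0,0,0,1,0,-80,0,0,0,0,1,4,-107,-2,0,0,0,1,10,-134,-6,0,0,0,1,17,-161,-12,0,0,0,1,24,-187,-18,0,0,0,1,30,-211,-24,0,0,0,1,35,-232,-28,0,0,0,1,37.4,-246,-29,0,0,0]}}

```text
clock: 9.4
ee_pos: [422.4, -143.9, 165.1]
ee_rot: [[-0.003, 0.375, 0.927], [0.001, 0.927, -0.375], [-1.0, -0.0, -0.003]]
force: [0.6, 0.7, -3.1]
width: 12.7
```

Run:
```python
from plan import *
s=manip.state();print({k:np.round(s[k],3).tolist() for k in("clock","qpos","ee_pos","ee_rot","force","width")})
cv2.imwrite("pics/p1.png",np.hstack([cv2.resize(manip.read_camera("top")[130:330,260:460],None,fx=2,fy=2),cv2.resize(manip.read_camera("scene")[80:280,260:460],None,fx=2,fy=2)]))
run(0,186,22,[0,15,30,45,60,70,80,90,100])
```

```text
{'clock': 9.4, 'qpos': [-0.443, -0.264, 1.963, -0.001, 1.446, -1.629], 'ee_pos': [422.352, -143.871, 165.088], 'ee_rot': [[-0.003, 0.375, 0.927], [0.001, 0.927, -0.375], [-1.0, -0.0, -0.003]], 'force': [0.571, 0.684, -3.113], 'width': 12.676}
0 [ 424.  -149.8  167. ] [-0.45 -0.26  1.96 -0.    1.45 -1.64] 0.0 wrist [ 424. -150.  545.]
15 [ 425.8 -145.2  167.6] [-0.66 -0.23  1.96  0.25  1.49 -1.87] 0.0 wrist [ 389. -236.  533.]
30 [ 427.6 -141.   169.5] [-0.83 -0.14  1.94  0.47  1.58 -2.07] 0.0 wrist [ 357. -316.  497.]
45 [ 429.  -137.3  172.6] [-0.96  0.01  1.91  0.64  1.69 -2.23] 0.0 wrist [ 329. -385.  440.]
60 [ 430.2 -134.5  176.5] [-1.05  0.2   1.86  0.77  1.81 -2.35] 0.0 wrist [ 308. -438.  365.]
70 [ 430.7 -133.2  179.5] [-1.09  0.34  1.82  0.85  1.9  -2.41] 0.0 wrist [ 298. -462.  309.]
80 [ 431.  -132.4  182.7] [-1.11  0.47  1.78  0.93  1.98 -2.46] 0.0 wrist [ 292. -477.  248.]
90 [ 431.1 -132.1  186. ] [-1.12  0.61  1.74  1.    2.07 -2.5 ] 0.0 wrist [ 290. -482.  186.]
100 [ 431.  -132.4  189.3] [-1.11  0.75  1.7   1.08  2.16 -2.53] 0.0 wrist [ 292. -477.  124.]
```

View pics/p1.png

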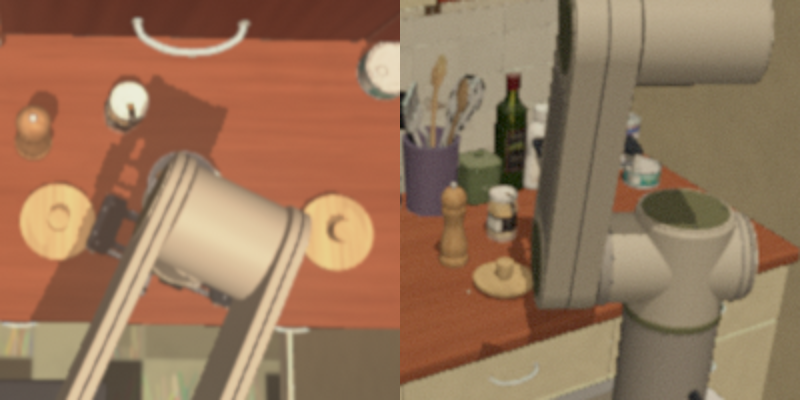

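The views are mostly blocked by the arm. Both the jar and the cup lie under the wrist, the lid sits near (56,220) in the left crop, and nothing is disturbed. I start tipping.

Emit:
{"method": "send_rows", "body": {"series": [1,0,-7,0,0,0,0,1,0.2,-6.4,0,1.85,-0.75,0,1,0.7,-5.2,0.1,5.56,-2.25,0,1,1.4,-3.6,0.3,10.2,-4.12,0,1,2.1,-1.8,0.8,15.76,-6.36,0,1,2.8,-0.1,1.5,21.33,-8.61,0,1,3.4,1.5,2.4,26.89,-10.86,0,1,4.1,3.1,3.4,32.46,-13.1,0,1,4.7,4.6,4.7,38.02,-15.35,0,1,5.1,5.7,5.8,42.66,-17.22,0]}}

```text
clock: 10.5
ee_pos: [429.2, -137.3, 173.4]
ee_rot: [[0.271, 0.258, 0.927], [0.669, 0.643, -0.374], [-0.693, 0.721, 0.001]]
force: [0.3, 0.4, -2.5]
width: 12.3
```

Run:
```python
from kin import *
s=manip.state();print({k:np.round(s[k],3).tolist() for k in("clock","qpos","ee_pos","ee_rot","force","width")})
# shifts for next calls
f=lambda th:np.array([424+7.11*np.sin(th),-149.8+17.62*np.sin(th),186-19*np.cos(th)])
c0=np.array([429.1,-137.1,172.9])
for th in (50,54,58,62,66,69,72,75,78,81):print(th,np.round(f(np.radians(th))-c0,1),np.round((th-46)*np.array([.9273,-.3744]),2))
c1=f(np.radians(81));print()
for th in (84,87,90,92,94,96,98,100,100,100):print(th,np.round(f(np.radians(th))-c1,1),np.round((th-81)*np.array([.9273,-.3744]),2))
```

```text
{'clock': 10.5, 'qpos': [-0.974, 0.026, 1.904, 0.65, 1.703, -2.24], 'ee_pos': [429.163, -137.269, 173.382], 'ee_rot': [[0.271, 0.258, 0.927], [0.669, 0.643, -0.374], [-0.693, 0.721, 0.001]], 'force': [0.313, 0.379, -2.486], 'width': 12.26}
50 [0.3 0.8 0.9] [ 3.71 -1.5 ]
54 [0.7 1.6 1.9] [ 7.42 -3.  ]
58 [0.9 2.2 3. ] [11.13 -4.49]
62 [1.2 2.9 4.2] [14.84 -5.99]
66 [1.4 3.4 5.4] [18.55 -7.49]
69 [1.5 3.7 6.3] [21.33 -8.61]
72 [1.7 4.1 7.2] [24.11 -9.73]
75 [1.8 4.3 8.2] [ 26.89 -10.86]
78 [1.9 4.5 9.1] [ 29.67 -11.98]
81 [ 1.9  4.7 10.1] [ 32.46 -13.1 ]

84 [0.  0.1 1. ] [ 2.78 -1.12]
87 [0.1 0.2 2. ] [ 5.56 -2.25]
90 [0.1 0.2 3. ] [ 8.35 -3.37]
92 [0.1 0.2 3.6] [10.2  -4.12]
94 [0.1 0.2 4.3] [12.05 -4.87]
96 [0.  0.1 5. ] [13.91 -5.62]
98 [0.  0.  5.6] [15.76 -6.36]
100 [-0.  -0.1  6.3] [17.62 -7.11]
100 [-0.  -0.1  6.3] [17.62 -7.11]
100 [-0.  -0.1  6.3] [17.62 -7.11]
```

Emit:
{"method": "send_rows", "body": {"series": [1,0.3,0.8,0.9,3.71,-1.5,0,1,0.7,1.6,1.9,7.42,-3,0,1,0.9,2.2,3,11.13,-4.49,0,1,1.2,2.9,4.2,14.84,-5.99,0,1,1.4,3.4,5.4,18.55,-7.49,0,1,1.5,3.7,6.3,21.33,-8.61,0,1,1.7,4.1,7.2,24.11,-9.73,0,1,1.8,4.3,8.2,26.89,-10.86,0,1,1.9,4.5,9.1,29.67,-11.98,0,1,1.9,4.7,10.1,32.46,-13.1,0]}}

```text
clock: 11.5
ee_pos: [431.3, -132.3, 183.2]
ee_rot: [[0.369, 0.058, 0.928], [0.916, 0.145, -0.373], [-0.156, 0.988, 0.001]]
force: [-0.5, -0.4, -1.5]
width: 12.6
```

Emit:
{"method": "send_rows", "body": {"series": [1,0,0.1,1,2.78,-1.12,0,1,0.1,0.2,2,5.56,-2.25,0,1,0.1,0.2,3,8.35,-3.37,0,1,0.1,0.2,3.6,10.2,-4.12,0,1,0.1,0.2,4.3,12.05,-4.87,0,1,0,0.1,5,13.91,-5.62,0,1,0,0,5.6,15.76,-6.36,0,1,0,0,6.3,17.62,-7.11,0,1,0,0,6.3,17.62,-7.11,0,1,0,0,6.3,17.62,-7.11,0]}}

```text
clock: 12.5
ee_pos: [431.0, -132.4, 189.1]
ee_rot: [[0.369, -0.065, 0.927], [0.913, -0.161, -0.374], [0.174, 0.985, -0.001]]
force: [0.2, -0.1, -1.1]
width: 12.5
```

Run:
```python
from kin import *
s=manip.state();print({k:np.round(s[k],3).tolist() for k in("clock","qpos","ee_pos","ee_rot","force","width")})
cv2.imwrite("pics/p2.png",np.hstack([cv2.resize(manip.read_camera("top")[180:280,310:410],None,fx=4,fy=4,interpolation=cv2.INTER_CUBIC),cv2.resize(manip.read_camera("scene")[140:240,300:400],None,fx=4,fy=4,interpolation=cv2.INTER_CUBIC)]))
```

```text
{'clock': 12.5, 'qpos': [-1.113, 0.748, 1.701, 1.078, 2.157, -2.533], 'ee_pos': [431.045, -132.353, 189.135], 'ee_rot': [[0.369, -0.065, 0.927], [0.913, -0.161, -0.374], [0.174, 0.985, -0.001]], 'force': [0.159, -0.143, -1.097], 'width': 12.476}
```

View pics/p2.png

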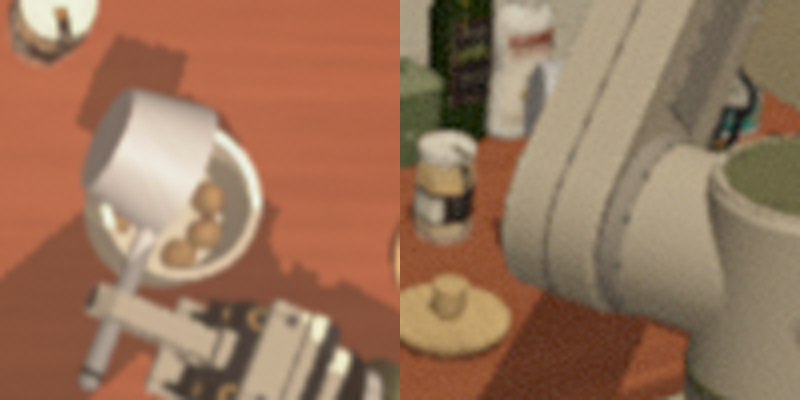

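Walnuts show inside the jar at crop (208,195), (205,235), (178,252) and (122,225). The cup's mouth is turned down over the jar and none are spilt in view. I tip it back and will count after carrying the cup away.

Emit:
{"method": "send_rows", "body": {"series": [1,0,0.1,-1.3,-3.71,1.5,0,1,0.1,0.2,-3.3,-9.27,3.74,0,1,0,0.1,-5.6,-15.76,6.36,0,1,-0.1,-0.3,-7.9,-22.26,8.99,0,1,-0.4,-0.9,-10.1,-28.75,11.61,0,1,-0.7,-1.8,-12.2,-35.24,14.23,0,1,-1.2,-3,-14.2,-41.73,16.85,0,1,-1.7,-4.3,-16,-48.22,19.47,0,1,-2.2,-5.6,-17.4,-53.78,21.72,0,1,-2.6,-6.6,-18.3,-57.49,23.21,0]}}

```text
clock: 13.6
ee_pos: [428.8, -139.5, 172.7]
ee_rot: [[0.231, 0.294, 0.927], [0.566, 0.735, -0.374], [-0.792, 0.611, 0.004]]
force: [0.8, 0.3, -1.2]
width: 12.7
```

Emit:
{"method": "send_rows", "body": {"series": [1,-0.6,-1.5,-1.1,-5.56,2.25,0,1,-1.3,-3.1,-2.1,-11.13,4.49,0,1,-2,-4.8,-2.9,-16.69,6.74,0,1,-2.7,-6.5,-3.4,-22.26,8.99,0,1,-3.4,-8.4,-3.8,-27.82,11.23,0,1,-3.9,-9.6,-4,-31.53,12.73,0,1,-4.4,-10.8,-4,-35.24,14.23,0,1,-4.4,-10.8,2,-35.24,14.23,0,1,-5,-8,8,-35.24,14.23,0,1,-6,0,14,-35.24,14.23,0]}}

```text
clock: 14.6
ee_pos: [422.3, -139.2, 185.8]
ee_rot: [[0.001, 0.376, 0.927], [0.001, 0.927, -0.376], [-1.0, 0.001, 0.0]]
force: [-0.7, 0.7, -2.1]
width: 12.4
```

Emit:
{"method": "send_rows", "body": {"series": [1,-3,18,4,0,0,0,1,-7,42,8,0,0,0,1,-12,68,11,0,0,0,1,-18,95,11,0,0,0,1,-24,123,11,0,0,0,1,-29,151,11,0,0,0,1,-33,179,11,0,0,0,1,-36,207,11,0,0,0,1,-37,235,11,0,0,0,1,-36,263,11,0,0,0]}}

```text
clock: 15.6
ee_pos: [386.1, 125.0, 196.7]
ee_rot: [[0.0, 0.376, 0.927], [0.001, 0.927, -0.376], [-1.0, 0.001, -0.0]]
force: [0.5, -0.5, -1.1]
width: 12.5
```

Emit:
{"method": "send_rows", "body": {"series": [1,5,28,0,0,0,0,1,12,56,0,0,0,0,1,20,83,0,0,0,0,1,29,109,-8,0,0,0,1,38,133,-22,0,0,0,1,46,153,-42,0,0,0,1,52,168,-65,0,0,0,1,55,176,-90,0,0,0,1,56,180,-114,0,0,0,1,56,180,-134,0,0,0]}}

```text
clock: 16.6
ee_pos: [442.2, 304.0, 61.0]
ee_rot: [[-0.002, 0.376, 0.927], [0.001, 0.927, -0.376], [-1.0, 0.0, -0.002]]
force: [-1.0, -0.6, -1.1]
width: 12.5
```

Run:
```python
from kin import *
s=manip.state();print({k:np.round(s[k],3).tolist() for k in("clock","ee_pos","ee_rot","force","width")})
cv2.imwrite("pics/p3.png",cv2.resize(manip.read_camera("top")[150:290,150:430],None,fx=2.8,fy=2.8,interpolation=cv2.INTER_CUBIC))
```

```text
{'clock': 16.6, 'ee_pos': [442.222, 304.032, 61.033], 'ee_rot': [[-0.002, 0.376, 0.927], [0.001, 0.927, -0.376], [-1.0, 0.0, -0.002]], 'force': [-1.009, -0.562, -1.145], 'width': 12.514}
```

View pics/p3.png

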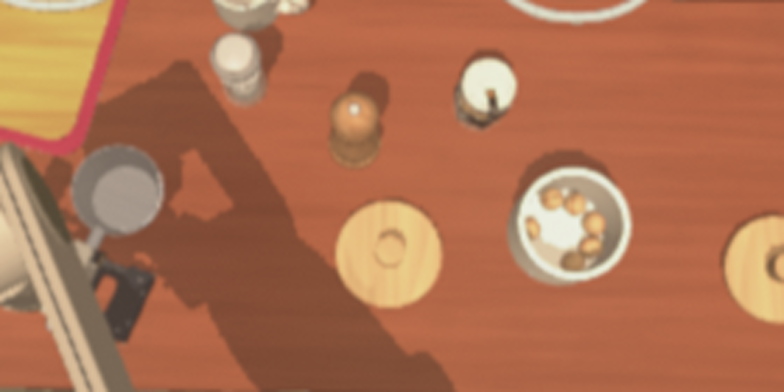

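The jar holds six walnuts at crop pixels (553,197), (575,203), (594,223), (591,244), (573,261) and (532,227). The cup is empty. I set it down.

Emit:
{"method": "send_rows", "body": {"series": [1,0,0,-10,0,0,0,1,0,0,-18,0,0,0,1,0,0,-23,0,0,0,1,0,0,-26,0,0,0,1,0,0,-28,0,0,0,1,0,0,-29.5,0,0,0,1,0,0,-30.5,0,0,0,1,0,0,-31,0,0,0,1,0,0,-31,0,0,0,1,0,0,-31,0,0,0]}}

```text
clock: 17.65
ee_pos: [442.6, 304.2, 31.4]
ee_rot: [[0.0, 0.374, 0.927], [0.0, 0.927, -0.374], [-1.0, 0.0, 0.0]]
force: [-2.5, -0.2, 2.2]
width: 12.6
```

Emit:
{"method": "send_rows", "body": {"series": [-0.2,0,0,0,0,0,0,-0.2,0,0,0,0,0,0,-0.2,0,0,0,0,0,0,-0.2,0,0,0,0,0,0,-0.2,0,0,0,0,0,0,-0.2,0,0,0,0,0,0,-0.2,0,0,4,0,0,0,-0.2,0,0,16,0,0,0,-0.2,0,0,36,0,0,0,-0.2,0,0,62,0,0,0]}}

```text
clock: 18.65
ee_pos: [441.8, 303.6, 93.6]
ee_rot: [[-0.002, 0.374, 0.927], [-0.001, 0.927, -0.374], [-1.0, -0.001, -0.001]]
force: [1.0, 0.5, -0.2]
width: 55.9
```

Run:
```python
from kin import *
s=manip.state();print({k:np.round(s[k],3).tolist() for k in("clock","qpos","ee_pos","force","width")})
im=manip.read_camera("top");cv2.imwrite("pics/t4.png",im)
H,S,V=cv2.split(cv2.cvtColor(im,cv2.COLOR_BGR2HSV))
r=lambda a:np.round(np.array(a,dtype=float),1).tolist()
lid=((H>=14)&(H<30)&(V>150)&(S<150)).astype(np.uint8)*255
c=blobs(lid,262,215,316,266)[0];m,e=circ("top",c,20);print("lid",r(m[0]),r(m[1]),r(e[0]),r(e[1]))
rim=((S<80)&(V>215)).astype(np.uint8)*255
c=blobs(rim,325,203,385,256)[0];m,e=circ("top",c,95);print("jar",r(m[0]),r(m[1]),r(e[0]),r(e[1]))
M=(((S<95)|((H>14)&(S<135))).astype(np.uint8)*255)
q=blobs(M,165,195,218,245)[0];F=np.zeros_like(M);cv2.drawContours(F,[q],-1,255,-1)
O=cv2.morphologyEx(F,cv2.MORPH_OPEN,cv2.getStructuringElement(2,(11,11)))
c=blobs(O,165,195,218,245)[0];m,e=circ("top",c,55);print("cup",r(m[0]),r(m[1]),r(e[0]),r(e[1]))
# scene-view check of lid and jar
im=manip.read_camera("scene");H,S,V=cv2.split(cv2.cvtColor(im,cv2.COLOR_BGR2HSV))
print("lid/jar/knob proj in scene",[r(proj("scene",x)) for x in((480.7,-20,20),(508.5,-207.6,95),(480.7,-20,54))])
# lid grasp plan: which yaw & reach
t=np.array([0,0,-1.])
for yaw in(-30,0,30,60):
    z=Ro.from_euler('z',yaw,degrees=True).apply([1,0,0])
    for X in((480.7,-20,22),(480.7,-20,150),(508.5,-207.6,150),(508.5,-207.6,105)):
        q,cst=ik(np.array(X,float),t,z,[-.1,0,1.8,0,1.3,-.5]);print(yaw,X,np.round(q,2),round(cst,5))
```

```text
{'clock': 18.65, 'qpos': [0.506, 0.057, 1.801, 0.0, 1.286, -0.681], 'ee_pos': [441.776, 303.594, 93.601], 'force': [1.043, 0.466, -0.179], 'width': 55.885}
lid [480.7, -19.9] 58.6 [480.6, -19.5] [113.9, 115.4]
jar [508.5, -208.0] 57.6 [508.5, -207.4] [113.4, 113.9]
cup [534.5, 267.1] 49.3 [535.9, 266.7] [94.7, 95.6]
lid/jar/knob proj in scene [[311.7, 217.9], [350.0, 186.9], [312.2, 210.2]]
-30 (480.7, -20, 22) [-0.15  0.    2.   -0.    1.14 -1.2 ] 0.0
-30 (480.7, -20, 150) [-0.15 -0.15  1.9  -0.    1.4  -1.2 ] 0.0
-30 (508.5, -207.6, 150) [-0.48  0.04  1.71 -0.    1.39 -1.53] 0.0
-30 (508.5, -207.6, 105) [-0.48  0.08  1.76 -0.    1.31 -1.53] 0.0
0 (480.7, -20, 22) [-0.15  0.    2.   -0.    1.14 -1.72] 0.0
0 (480.7, -20, 150) [-0.15 -0.15  1.9   0.    1.4  -1.72] 0.0
0 (508.5, -207.6, 150) [-0.48  0.04  1.71 -0.    1.39 -2.05] 0.0
0 (508.5, -207.6, 105) [-0.48  0.08  1.76 -0.    1.31 -2.05] 0.0
30 (480.7, -20, 22) [-0.15  0.    2.   -0.    1.14 -2.24] 0.0
30 (480.7, -20, 150) [-0.15 -0.15  1.9  -0.    1.4  -2.24] 0.0
30 (508.5, -207.6, 150) [-0.48  0.04  1.71 -0.    1.39 -2.58] 0.0
30 (508.5, -207.6, 105) [-0.48  0.08  1.76 -0.    1.31 -2.58] 0.0
60 (480.7, -20, 22) [-0.11 -0.01  2.01 -0.04  1.12 -2.66] 0.00284
60 (480.7, -20, 150) [-0.12 -0.16  1.91 -0.04  1.39 -2.66] 0.00352
60 (508.5, -207.6, 150) [-0.37 -0.02  1.78 -0.16  1.32 -2.66] 0.06452
60 (508.5, -207.6, 105) [-0.37  0.02  1.82 -0.16  1.23 -2.66] 0.06066
```

Jar and lid haven't moved: jar at (508.5,-207.6), lid at (480.7,-19.7). The cup stands at (535,267). Next I go to the lid.

Emit:
{"method": "send_rows", "body": {"series": [-0.2,1,-10,15,0,0,0,-0.2,4,-32,27,0,0,0,-0.2,8,-66,30,0,0,0,-0.2,13,-106,30,0,0,0,-0.2,18,-148,30,0,0,0,-0.2,23,-190,30,0,0,0,-0.2,28,-232,30,0,0,0,-0.2,32,-272,25,0,0,0,-0.2,36,-304,15,0,0,0,-0.2,38.1,-324,0,0,0,0]}}

```text
clock: 19.75
ee_pos: [480.8, -23.1, 94.0]
ee_rot: [[0.001, 0.376, 0.927], [-0.001, 0.927, -0.376], [-1.0, -0.0, 0.002]]
force: [0.4, 1.0, 0.3]
width: 55.7
```

Emit:
{"method": "send_rows", "body": {"series": [-0.2,0,0,0,0,0,0,-0.2,0,0,-8,0,0,0,-0.2,0,0,-20,0,0,0,-0.2,0,0,-35,0,0,0,-0.2,0,0,-48,0,0,0,-0.2,0,0,-58,0,0,0,-0.2,0,0,-65,0,0,0,-0.2,0,0,-69,0,0,0,-0.2,0,0,-70,0,0,0,-0.2,0,0,-70,0,0,0]}}

```text
clock: 20.75
ee_pos: [480.7, -20.1, 23.2]
ee_rot: [[0.0, 0.375, 0.927], [-0.0, 0.927, -0.375], [-1.0, -0.0, 0.0]]
force: [0.4, 0.2, 0.1]
width: 55.9
```

Emit:
{"method": "send_rows", "body": {"series": [1,0,0,0,0,0,0,1,0,0,0,0,0,0,1,0,0,0,0,0,0,1,0,0,0,0,0,0,1,0,0,0,0,0,0,1,0,0,0,0,0,0,1,0,0,0,0,0,0,1,0,0,0,0,0,0,1,0,0,0,0,0,0,1,0,0,0,0,0,0], "newtons": 40}}

```text
clock: 21.75
ee_pos: [480.8, -20.1, 23.3]
ee_rot: [[0.0, 0.375, 0.927], [-0.0, 0.927, -0.375], [-1.0, -0.0, 0.0]]
force: [-0.8, -1.4, 5.6]
width: 31.5
```

Emit:
{"method": "send_rows", "body": {"series": [1,0,0,2,0,0,0,1,0,0,7,0,0,0,1,0,0,17,0,0,0,1,0,0,32,0,0,0,1,0,0,52,0,0,0,1,0,0,75,0,0,0,1,0,0,98,0,0,0,1,0,0,116,0,0,0,1,0,0,127,0,0,0,1,0,0,130,0,0,0]}}

```text
clock: 22.75
ee_pos: [481.4, -20.1, 154.8]
ee_rot: [[0.002, 0.374, 0.927], [-0.0, 0.927, -0.374], [-1.0, 0.001, 0.002]]
force: [-0.3, -0.8, -2.0]
width: 30.8
```

Run:
```python
from kin import *
s=manip.state();print({k:np.round(s[k],3).tolist() for k in("clock","ee_pos","force","width")})
a=cv2.resize(manip.read_camera("top")[190:290,240:400],None,fx=2.5,fy=2.5,interpolation=cv2.INTER_CUBIC)
b=cv2.resize(manip.read_camera("scene")[130:230,260:420],None,fx=2.5,fy=2.5,interpolation=cv2.INTER_CUBIC)
cv2.imwrite("pics/l1.png",np.hstack([a,b]))
```

```text
{'clock': 22.75, 'ee_pos': [481.413, -20.088, 154.809], 'force': [-0.342, -0.845, -1.961], 'width': 30.773}
```

View pics/l1.png

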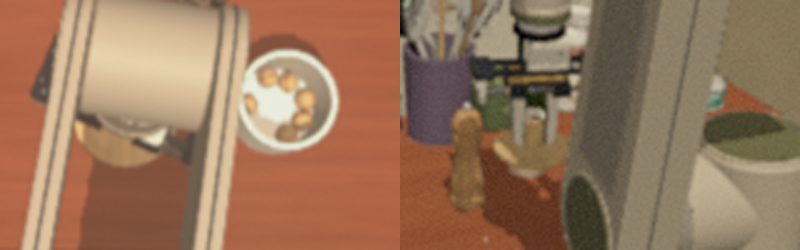

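The lid hangs level in the fingers, with the flange at scene crop (530,155), and the jar still shows all six walnuts. I carry it over the jar and lower it.

Emit:
{"method": "send_rows", "body": {"series": [1,1,-6,0,0,0,0,1,3,-20,0,0,0,0,1,6.5,-44,0,0,0,0,1,11,-74,0,0,0,0,1,15.5,-105,0,0,0,0,1,20,-136,0,0,0,0,1,24,-162,0,0,0,0,1,26.5,-179,0,0,0,0,1,27.8,-187.9,0,0,0,0,1,27.8,-187.9,0,0,0,0]}}

```text
clock: 23.85
ee_pos: [508.0, -208.8, 152.5]
ee_rot: [[-0.001, 0.376, 0.927], [0.0, 0.927, -0.376], [-1.0, 0.0, -0.001]]
force: [-0.2, 0.6, -1.5]
width: 31.4
```

Emit:
{"method": "send_rows", "body": {"series": [1,0,0,-6,0,0,0,1,0,0,-14,0,0,0,1,0,0,-22,0,0,0,1,0,0,-29,0,0,0,1,0,0,-35,0,0,0,1,0,0,-40,0,0,0,1,0,0,-43,0,0,0,1,0,0,-45,0,0,0,1,0,0,-46,0,0,0,1,0,0,-46.5,0,0,0]}}

```text
clock: 24.85
ee_pos: [508.5, -208.1, 106.7]
ee_rot: [[0.0, 0.375, 0.927], [-0.0, 0.927, -0.375], [-1.0, -0.0, 0.0]]
force: [-0.3, -0.2, -1.0]
width: 31.4
```

Run:
```python
from kin import *
s=manip.state();print({k:np.round(s[k],3).tolist() for k in("clock","ee_pos","force","moment","width")})
```

```text
{'clock': 24.85, 'ee_pos': [508.483, -208.051, 106.708], 'force': [-0.302, -0.242, -0.98], 'moment': [-0.009, 0.015, -0.006], 'width': 31.41}
```

Emit:
{"method": "send_rows", "body": {"series": [1,0,0,-0.4,0,0,0,1,0,0,-0.7,0,0,0,1,0,0,-1,0,0,0,1,0,0,-1,0,0,0,-0.2,0,0,-1,0,0,0,-0.2,0,0,-1,0,0,0,-0.2,0,0,-1,0,0,0,-0.2,0,0,-1,0,0,0,-0.2,0,0,-1,0,0,0,-0.2,0,0,-1,0,0,0]}}

```text
clock: 25.85
ee_pos: [508.3, -207.9, 105.5]
ee_rot: [[-0.0, 0.375, 0.927], [0.0, 0.927, -0.375], [-1.0, -0.0, -0.0]]
force: [-0.2, -0.4, -0.2]
width: 56.1
```

Emit:
{"method": "send_rows", "body": {"series": [-0.2,0,0,3,0,0,0,-0.2,0,0,12,0,0,0,-0.2,0,0,30,0,0,0,-0.2,0,0,55,0,0,0,-0.2,0,0,80,0,0,0,-0.2,0,20,105,0,0,0,-0.2,-10,50,120,0,0,0,-0.2,-20,85,130,0,0,0,-0.2,-30,120,130,0,0,0,-0.2,-40,155,130,0,0,0]}}

```text
clock: 26.85
ee_pos: [468.3, -51.9, 237.1]
ee_rot: [[0.002, 0.375, 0.927], [-0.0, 0.927, -0.375], [-1.0, 0.0, 0.002]]
force: [0.0, 1.1, -0.9]
width: 55.9
```

Emit:
{"method": "send_rows", "body": {"series": [-0.2,-10,40,0,0,0,0,-0.2,-20,80,0,0,0,0,-0.2,-30,120,0,0,0,0,-0.2,-40,150,0,0,0,0,-0.2,-45,170,0,0,0,0,-0.2,-45,180,0,0,0,0,-0.2,-45,180,0,0,0,0,-0.2,-45,180,0,0,0,0,-0.2,-45,180,0,0,0,0,-0.2,-45,180,0,0,0,0]}}

```text
clock: 27.85
ee_pos: [423.6, 126.2, 235.5]
ee_rot: [[-0.0, 0.376, 0.927], [-0.0, 0.927, -0.376], [-1.0, -0.0, -0.0]]
force: [-0.2, 0.1, -0.3]
width: 55.9
```

Run:
```python
from kin import *
s=manip.state();print({k:np.round(s[k],3).tolist() for k in("clock","ee_pos","force","width")})
im=manip.read_camera("top");sc=manip.read_camera("scene")
H,S,V=cv2.split(cv2.cvtColor(im,cv2.COLOR_BGR2HSV))
r=lambda a:np.round(np.array(a,dtype=float),1).tolist()
lid=((H>=14)&(H<30)&(V>150)&(S>85)&(S<150)).astype(np.uint8)*255
for c in blobs(lid,320,195,390,262)[:1]:
    m,e=circ("top",c,103);print("lid",r(m[0]),r(m[1]),r(e[0]),r(e[1]))
a=cv2.resize(im[140:300,90:400],None,fx=2.5,fy=2.5,interpolation=cv2.INTER_CUBIC)
b=cv2.resize(sc[160:260,160:400],None,fx=2,fy=2,interpolation=cv2.INTER_CUBIC)
o=np.zeros((600,775,3),np.uint8);o[:400,:775]=a;o[400:600,:480]=b
cv2.imwrite("pics/f1.png",o)
```

```text
{'clock': 27.85, 'ee_pos': [423.597, 126.155, 235.49], 'force': [-0.166, 0.139, -0.313], 'width': 55.908}
lid [508.0, -205.5] 59.5 [508.4, -204.5] [115.4, 117.4]
```

View pics/f1.png

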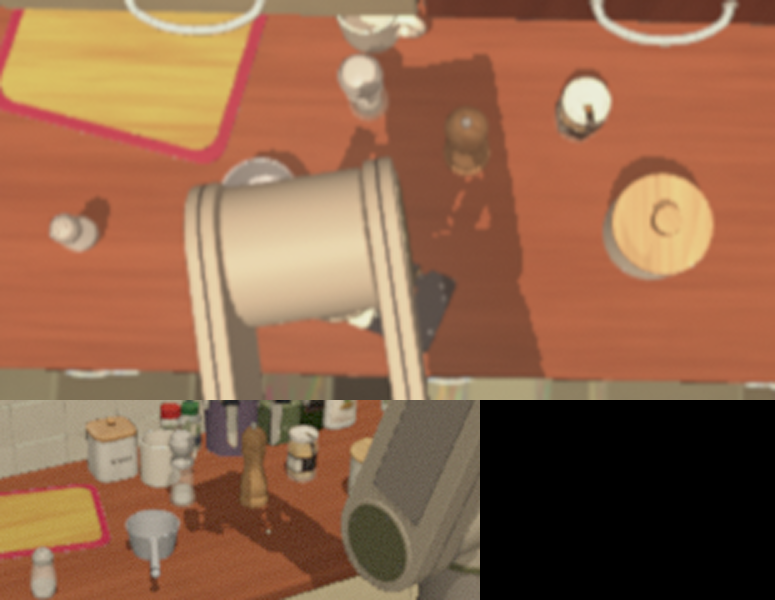

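The lid covers the jar concentrically, with its flange at crop (663,223). The scene view shows the cup upright at (152,535), all four bystanders in place, and the gripper clear. Handing in.

```bash
python3 -c "
from plant import manip
print(manip.sign_off(), manip.state()['clock'])"
```

```text
the job is handed in; nothing more can be done
the job is handed in; nothing more can be done
```

I handed the job in at about 28 s of the 72 s allowed. All six walnuts are in the jar, the empty cup stands upright in its old place, and the lid is on the jar. The hand-in gives no verdict, so these are my own checks.

- **Walnuts:** I counted six in the jar and an empty cup from the top camera, before the lid went on.
- **Lid:** its centre is about 2.5 mm from the jar's axis (limit 12 mm). I did not measure its height directly. The flange fits its true size when placed at the closed height, and the load came off the tool at about that height.
- **Jar:** it had not moved when I measured it just before fetching the lid. I did not measure it again once the lid was on.
- **Cup:** it looks upright in the last scene picture and sits within about 1 mm of where it started. That position was measured after I let go of it.
- **Bystanders:** the mills, honey jar and salt shaker look unmoved in the last pictures. I judged this by eye, not by measurement.
- **Robot:** the gripper was clear of everything at the end.

**One check failed on the way:** the first grip on the cup handle missed because the fingers had not finished closing before the lift. The cup was not disturbed, and the second grip held.

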